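Clamp a glass bottle with a hand crank

TASK

Stand the squat amber bottle upright on the bed of the bench clamp, between the vee stop and the jaw, and let go of it. Then take hold of the crank's free-spinning grip and wind it clockwise in steady circles, without letting go on the way, until the jaw has pushed the bottle into the vee and holds it firmly; it is glass, so stop as soon as you feel the crank stiffen, then release the grip. Put the bottle down softly and leave the other things on the bench alone.

Things in the scene. Friction and masses are not known exactly. Their poses are not given: they have to be found in the camera images.
- cap (a point): Centre of the white screw cap (cylinder, 38 mm diameter, 26 mm tall) of the squat amber glass bottle; grasp it here from above. 99 mm above the bottle's underside. The bottle is 112 mm tall, its round body 56 mm in diameter up to 68 mm, then it narrows to a 36 mm neck. About 0.28 kg, varying. It stands on the bench to the right or left of the clamp.
- bottle_mid (a point): The same squat bottle's centre: on its axis, 56 mm above its underside. z is its axis.
- bottle: The same squat bottle; origin at the centre of its underside, z up its axis.
- clamp: Bench clamp, fixed: aluminium base 340 x 100 mm, its flat top is the bed, 16 mm above the bench. Origin: centre of the underside. x runs lengthwise from the vee stop (-x end) past the jaw to the grey gear housing and crank (+x end); symmetrical about y = 0. Jaw, stop and housing are under 90 mm high. The 90 degree vee stop is adjustable: apex at x = -0.135, up to 7 mm either way, not measured; seated, the bottle's axis is 40 mm from it.
- bed (a point): A good place to stand the bottle: point on the bed surface (16 mm above the bench) between stop and pad, at x = -0.055, y = 0 of the clamp. A bottle with its axis here has at least 10 mm free on either side along x. Axes as the clamp's.
- jaw: The moving jaw with its black sprung pad (64 mm wide, 29 to 75 mm above the bench). Origin on the clamp's centre line at bench level, at the face of the unpressed pad: at x = 0 of the clamp when the crank is at 0, moving 6.5 mm to -x per rad. Spring: 9 N per mm; from first squeeze to 40 N takes only some 0.8 rad of crank.
- grip_center (a point): Centre of the black crank grip: an upright sleeve, 24 mm in diameter, 56 mm tall, spinning freely on its pin, 140 mm above the bench, nothing above it (crank top 172 mm above the bench). The crank arm lies 30 mm below this centre. It revolves about the crank axis at 50 mm radius. Its own orientation means nothing.
- grip: The same black grip sleeve; origin at its lower end, 30 mm below its centre.
- crank_axis (a point): The crank's vertical axis of revolution, at x = 0.10, y = 0 of the clamp, at the height of the grip's centre. At the grip the crank takes about 6 N along its circle when free, and 1 N more for each 7.7 N on the bottle. Good: 15 to 32 N on the bottle (2 to 4 N more at the grip). Under 12 N is loose, over 40 N breaks the glass.
- crank (a joint): Crank angle in rad, growing clockwise seen from above (closing the jaw); 0 when the arm points along the clamp's -x. Starts between 0 and 1.2. The bottle is taken up somewhere between 9 and 12 rad (about 1.4 to 1.9 turns from 0), to be felt. Friction holds the crank where it is left. Wind at no more than 4 rad/s.
- rack_mid (a point): Bystander: steel test-tube rack 75 x 140 mm, 95 mm high, with red-capped tubes; this point is on its axis 50 mm up.
- beaker_in (a point): Bystander: empty glass beaker, 72 mm in diameter, 90 mm tall; this is the centre of its inner floor.
- slim_mid (a point): Bystander, not for the clamp: slim amber dropper bottle, 40 mm in diameter, 141 mm tall with a rubber teat, on the other side of the clamp from the squat one; this point is on its axis 50 mm up.

How it is judged:
On the way, in this order (a step that is already met when the one before it is completed fails the run):
1. the bottle stands upright on the clamp's bed between stop and jaw, let go, the crank not yet wound (y of bottle_mid in the frame of clamp between -0.022 and 0.022 m and z of bottle_mid in the frame of clamp between 0.064 and 0.082 m and angle between bottle_mid's own z axis and vertical below 0.12 rad and x of bottle_mid in the frame of clamp between -0.125 and -0.015 m and contact force between the fingers and bottle below 0.1 N and value of joint crank below 2.5 rad), for 0.2 s.
2. the crank has been wound past 7 rad by its grip (value of joint crank above 7 rad and contact force between the fingers and grip above 0.5 N).
At the end, for the whole second after the job is handed in: The bottle stands upright (within 0.12 rad) on the bed, seated in the vee stop (its axis within 8 mm of the clamp's centre line and beyond x = -0.08 of the clamp), pressed by the jaw's pad with 12 to 40 N; crank and bottle at rest (y of bottle_mid in the frame of clamp between -0.022 and 0.022 m and z of bottle_mid in the frame of clamp between 0.064 and 0.082 m and angle between bottle_mid's own z axis and vertical below 0.12 rad and contact force between jaw and bottle between 12 and 40 N and y of bottle_mid in the frame of clamp between -0.008 and 0.008 m and x of bottle_mid in the frame of clamp below -0.08 m and velocity of joint crank between -0.05 and 0.05 rad/s and linear speed of bottle below 0.02 m/s); the robot touches nothing.
It fails at once if the bottle is squeezed by the pad with more than 40 N, or dropped or knocked hard onto the clamp (over 60 N) (contact force between jaw and bottle above 40 N or contact force between clamp and bottle above 60 N).
It fails at once if the bottle is tipped over (angle between bottle_mid's own z axis and vertical above 0.6 rad).
It fails at once if the grip is let go of on the way (hand over 60 mm from the grip while the crank is between 2.5 and 7 rad) (value of joint crank between 2.5 and 7 rad and distance between the grasp point and grip_center above 0.06 m).
It fails at once if the crank is wound faster than 4 rad/s (value of joint crank above 1.5 rad and velocity of joint crank above 4 rad/s).
It fails at once if a bystander (rack, beaker or slim bottle) is moved by more than 20 mm (distance of any of rack_mid, beaker_in, slim_mid from where it was at the start of the episode above 0.02 m).
It also fails if it takes over 72 s, if anything falls off the work surface, if the arm or the gripper's body presses on something with over 40 N, if the wrist force passes 120 N, or if a joint passes its speed limit or range.

ROBOT

A 6-joint arm with a two-finger parallel gripper is mounted at the origin on the work surface. World frame = base frame: x ahead of the robot, y to its left, z up, the work surface at z = 0. Lengths are in m, angles in rad, forces in N, time in s.
With the tool pointing down it reaches from about 0.35 to 0.775 m from the base axis. Payload 5.5 kg.
Tool frame: the origin (TCP) lies between the finger pads; the fingertips stand env.nose_length ahead of it and the grasp point (between the pads) lies 8 mm behind it (env.nose_length is the distance from the TCP to the fingertips, in m); z points along the fingers, y is the direction in which the jaws open and shut (so a half turn about z gives the same grasp; the last joint's range is limited). The gripper opens to 85 mm and grips with 20 to 120 N. Pads are 22 mm wide; open, the fingers measure 114 mm over their backs; the gripper's body (76 mm by 85 mm) begins 54 mm behind the grasp point. The pads swing forward as they close: fully open they stand 13 mm farther back than shut.
Start: joints at [1.11, 0.313, 0.046, 1.304, 0, 1.431], TCP at [0.181, 0.546, 0.242] pointing down, gripper open.
Joint ranges: [-2.76, 2.76], [-0.86, 1.69], [-1.03, 1.26], [-2.2, 2.34], [-1.47, 1.5], [-3.14, 3.14]. Speed limits (rad/s): [2.57, 2.57, 3.14, 3.14, 3.14, 3.14].

INTERFACE

Orientations are given as a unit quaternion [w, x, y, z].
In Python, from workcell import env gives the robot as it stands. The module is installed in compiled form; this text tells all that it offers.
- The arm moves only by the shell command python3 -m creep 'ROWS' [FORCE]. ROWS is a JSON object of lists of equal length, an entry for each row: "hand": the finger opening in mm, from 0 to 85.4; "delta_pos": the shift along the tool's x, y, z scaled (see below), a list of three; "turn": the turn about the tool's z scaled (see below). In form: {"hand": [hand, ...], "delta_pos": [[dx, dy, dz], ...], "turn": [turn, ...]}. A call has exactly 5 rows; each row shifts and turns the commanded pose from where the row before left it, along the tool's axes as they then stand; what a row does not reach is not made up. The controller multiplies each number of a shift by 0.8 m and each number of a turn by 5 degrees. A row lasts 1/12 s, in which the tool goes at most 41.7 mm and 7.16 degrees, less where a joint would pass 70% of its speed; a pose out of reach is approached as far as the arm can. A call with a number of a shift or a turn outside -1 to 1 is refused whole. A call with a gripper value outside its range is refused whole. The fingers move at their own pace and stop on an object; FORCE is the grip in N (left out, the last holds). Time passes only in rows, so rows that do not move let the fingers close, or fill a call up. It gives the time, the measured TCP pose, the force and the opening at its end, in the units of the state.
- env.get_state(): the state, without advancing time (a new reading comes with each control period).
- env.read_camera(name): name is "scene" or "top"; returns a dict with "pixels" (420x560x3 uint8, red, green, blue), "depth" (420x560 float32, m along the optical axis (not along the pixel's ray), 0 where there is no reading), "fx", "fy", "cx", "cy" (pixels), "D" ([k1, k2, p1, p2, k3] as OpenCV has them; the pictures are not rectified), "origin" and "orientation" of the camera in the world. Camera axes: x right, y down, z forward; pixel columns grow to the right and rows downward; lengths in m; the calibration is good to about 2 mm. A picture is of the moment at which its call begins.
- env.hand_in(): hands the job in, once; it reports no verdict.
Trained networks look in the newest picture that a camera, given by its name, has taken for a name from the list of things; names that differ only in an ending like _2 or _b are one class to them, and where a whole thing is asked for, a point or a joint stands for the part that bears it (a point fixed in the world has none). Each returns a list of dicts, best first, with "score" (0 to 1); they miss things now and then, are a little off and sometimes report something else, mostly with a low value. They report only what shows in the picture. A call takes as long as a camera call.
- env.find_in(camera, target): "location" ([row, column] in pixels, amid what is visible of it).
- env.pinpoint(camera, target): "location" ([row, column] in pixels: a listed point, or the origin of a listed thing).
The state is a dict: "clock": time; "joint_pos": joint angles; "qvel": joint speeds; "tau": joint torques, N m; "tcp_pos": TCP position; "orientation": TCP orientation; "wrist_force": force on the tool from outside, world axes, zero at the start; "ft_torque": the same for the moment, N m; "finger_gap": finger opening in m.
Only numpy, scipy, OpenCV 4.12 (cv2) and the standard library are available. Lean on these libraries where they do the work, as an engineer would, in place of code of your own. Each camera call takes 0.05 s, during which the arm holds its last target.

## Working session

There is one attempt and no reset: what is moved stays moved. The work goes in short steps, Python scripts to look and compute and a shell command to move; the robot and the scene stay as the last step left them, time stands still between calls to the robot, and variables do not carry over. Pictures are saved under pics/ and viewed, and the job is handed in when it is done.

```bash
mkdir -p pics; cat > h.py <<'E'
import numpy as np, cv2
from scipy.spatial.transform import Rotation as R
from workcell import env
def cam(name,save=None):
    c=env.read_camera(name)
    if save: cv2.imwrite('pics/'+save,c['pixels'][:,:,::-1])
    return c
def rot(q): return R.from_quat([q[1],q[2],q[3],q[0]])
def ray(c,rc):
    K=np.array([[c['fx'],0,c['cx']],[0,c['fy'],c['cy']],[0,0,1.]])
    u=cv2.undistortPoints(np.array([[[rc[1],rc[0]]]],float),K,np.array(c['D'],float))[0,0]
    return np.array(c['origin']),rot(c['orientation']).apply([u[0],u[1],1.])
def atz(c,rc,z):
    o,d=ray(c,rc); return o+d*(z-o[2])/d[2]
def depthpt(c,rc):
    o,d=ray(c,rc); return o+d*c['depth'][int(round(rc[0])),int(round(rc[1]))]
def st():
    s=env.get_state(); r=rot(s['orientation']).as_matrix()
    print('t',round(s['clock'],2),'tcp',np.round(s['tcp_pos'],4),'x',np.round(r[:,0],3),'y',np.round(r[:,1],3),'F',np.round(s['wrist_force'],1),'gap',round(s['finger_gap']*1e3,1),'q',np.round(s['joint_pos'],2))
    return s
E
python3 - <<'E'
from h import *
st(); print(env.nose_length)
zs={'cap':.099,'bottle':0,'clamp':0,'bed':.016,'jaw':0,'grip_center':.14,'crank_axis':.14,'rack_mid':.05,'beaker_in':.005,'slim_mid':.05}
for n in ['top','scene']:
    c=cam(n,n+'0.png'); print(n,np.round(c['origin'],3))
    for k,z in zs.items():
        for d in env.pinpoint(n,k)[:2]: print(k,round(d['score'],2),np.round(d['location'],1),np.round(atz(c,d['location'],z),4))
E
```

```text
t 0.0 tcp [0.1811 0.5452 0.2414] x [-0.949  0.315  0.   ] y [ 0.315  0.949 -0.002] F [ 0.7 -0.  -0.4] gap 85.6 q [1.11 0.31 0.04 1.3  0.   1.43]
0.011
top [0.301 0.008 1.516]
cap 0.56 [267.7 163.1] [0.4416 0.3447 0.099 ]
bottle 0.61 [269.6 172.5] [0.4442 0.3394 0.    ]
clamp 0.89 [231. 292.] [ 0.5465 -0.033   0.    ]
clamp 0.16 [174.1 243.3] [ 0.7377  0.113  -0.    ]
bed 0.93 [234.9 310.4] [ 0.529  -0.0885  0.016 ]
jaw 0.72 [236.1 294.1] [ 0.5301 -0.0387  0.    ]
grip_center 0.52 [236.6 269.7] [0.5108 0.0346 0.14  ]
crank_axis 0.78 [227.2 258.1] [0.5392 0.0663 0.14  ]
crank_axis 0.57 [238.2 293.6] [ 0.503  -0.0326  0.14  ]
rack_mid 0.81 [172.2 240.8] [0.7297 0.1171 0.05  ]
beaker_in 0.82 [174.7 334.3] [ 0.7204 -0.1766  0.005 ]
slim_mid 0.68 [234.7 407.5] [ 0.5107 -0.378   0.05  ]
scene [0.916 0.648 0.958]
cap 0.61 [287.2 413.8] [0.4371 0.3455 0.099 ]
bottle 0.84 [308.  403.8] [0.4388 0.3434 0.    ]
clamp 0.94 [215.9 294.1] [ 0.5305 -0.0279 -0.    ]
clamp 0.31 [296.6 406.4] [0.4142 0.3225 0.    ]
bed 0.67 [195.1 287.5] [ 0.516  -0.0934  0.016 ]
jaw 0.89 [213.5 290.4] [ 0.5354 -0.0406  0.    ]
grip_center 0.44 [196.5 313.7] [0.5135 0.0398 0.14  ]
crank_axis 0.83 [208.4 305.8] [0.5504 0.0639 0.14  ]
rack_mid 0.62 [274.7 250.2] [0.7316 0.1156 0.05  ]
beaker_in 0.93 [202.8 209.1] [ 0.7242 -0.1846  0.005 ]
beaker_in 0.28 [308.5 403.5] [0.4427 0.3457 0.005 ]
slim_mid 0.8 [128.4 248.3] [ 0.5034 -0.3812  0.05  ]
```

View pics/top0.png

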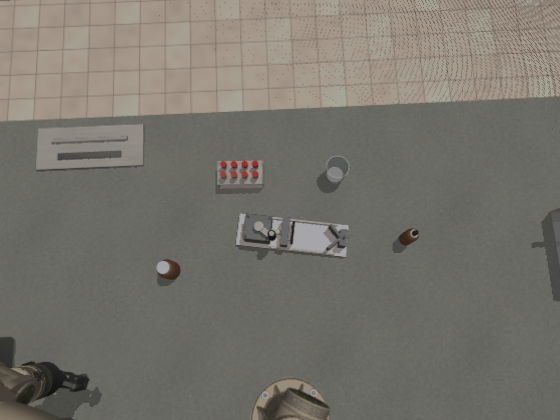

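View pics/scene0.png

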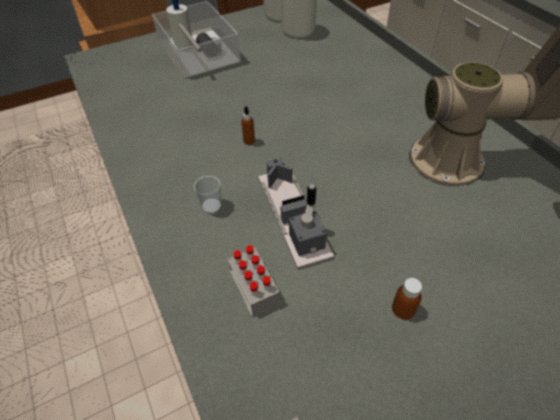

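The top view shows the white cap at about (row 268, col 163), the clamp from col 237 to 348 at row ~235 with the vee on the right, and the grip near (235, 270). I'll enlarge it for exact corners.

```bash
python3 - <<'E'
from h import *
c=cam('top'); im=c['pixels'][:,:,::-1]
cv2.imwrite('pics/crop1.png',cv2.resize(im[200:270,230:360],None,fx=6,fy=6,interpolation=cv2.INTER_CUBIC))
cv2.imwrite('pics/crop2.png',cv2.resize(im[250:290,140:190],None,fx=10,fy=10,interpolation=cv2.INTER_CUBIC))
D=c['depth']; print(D[267,163],D[236,270],D[238,315], D[10,10])
rr,cc=np.mgrid[0:420,0:560]
m=D>0; P={}
pts=cv2.undistortPoints(np.stack([cc.ravel(),rr.ravel()],1)[:,None].astype(float),np.array([[c['fx'],0,c['cx']],[0,c['fy'],c['cy']],[0,0,1.]]),np.array(c['D'],float))[:,0]
W=np.array(c['origin'])+rot(c['orientation']).apply(np.c_[pts,np.ones(len(pts))]*D.ravel()[:,None])
W=W.reshape(420,560,3)
# cap
s=W[255:285,150:185].reshape(-1,3); t=s[(s[:,2]>.105)&(s[:,2]<.125)]; print('cap',len(t),t.mean(0),(t.max(0)+t.min(0))/2)
s=W[205:265,230:355].reshape(-1,3)
t=s[(s[:,2]>.155)]; print('gripZ',len(t),t.mean(0),(t.max(0)+t.min(0))/2,t[:,2].max())
t=s[(s[:,2]>.01)]
print(len(t),cv2.minAreaRect((t[(t[:,2]<.03)][:,:2]).astype(np.float32)))
for p in [(r,q) for r in (225,) for q in (300,)]: print(W[p])
print('bench',np.median(W[300:330,250:300,2]))
E
```

```text
1.399996 1.3613133 1.5055428 2.5311499
cap 142 [0.44216238 0.34315173 0.11216771] [0.44257206 0.34357338 0.1128179 ]
gripZ 104 [0.41771862 0.02078419 0.77717707] [0.41294811 0.02469069 0.83617488] 1.5162307286819168
3551 ((0.5350866317749023, -0.03038078546524048), (0.37305548787117004, 0.16990874707698822), 88.96858215332031)
[ 0.56114368 -0.05812609  0.01790441]
bench 0.00039570881198591756
```

View pics/crop1.png

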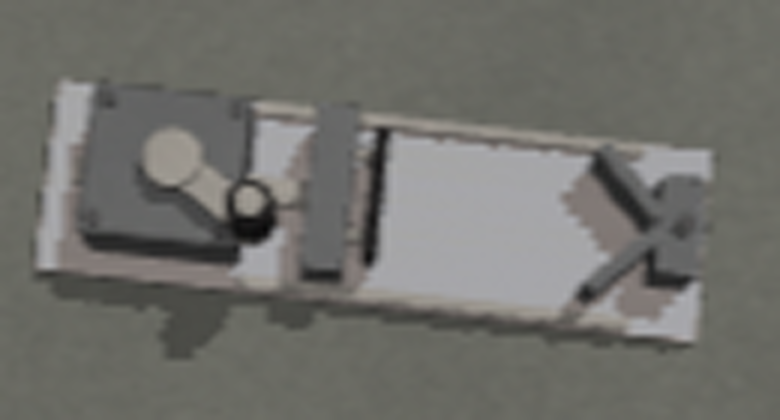

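View pics/crop2.png

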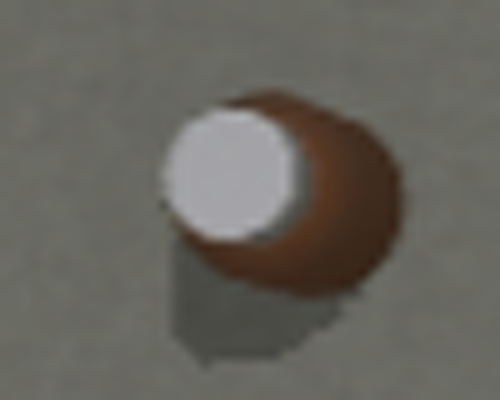

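The crop shows the clamp's bed corners, hub at about (row 225.5, col 258) and grip top at about (233, 271.5); the cap disc is centred at about (267, 162.7).

```bash
python3 - <<'E'
from h import *
c=cam('top')
f=lambda x,y,z:atz(c,[200+(y+.5)/6-.5,230+(x+.5)/6-.5],z)
C=[f(*p,.016) for p in [(62,82),(713,150),(697,342),(38,268)]]
for p in C: print(np.round(p,4))
C=np.array(C); ctr=C.mean(0); ax=(C[0]+C[3]-C[1]-C[2]); ax/=np.linalg.norm(ax); yv=(C[2]+C[3]-C[0]-C[1]);yv/=np.linalg.norm(yv)
print('ctr',ctr,'ax',ax,np.degrees(np.arctan2(ax[1],ax[0])),'y',yv, np.linalg.norm(C[0]-C[1]),np.linalg.norm(C[0]-C[3]))
print('edges',[np.degrees(np.arctan2(*(a-b)[1::-1])) for a,b in ((C[0],C[1]),(C[3],C[2]),(C[3],C[0]),(C[2],C[1]))])
ax[2]=0
print('bed',ctr-ax*.055,'axis',ctr+ax*.1)
hub=f(172,155,.125); 
print('hub z.115/.125',f(172,155,.115),hub)
for z in(.168,.172): print('grip',f(250,198,z))
D=c['depth']
print(D[224:229,256:261]); print(D[230:236,269:275])
for p in [(225,258),(232,271),(233,271),(232,272)]: print(depthpt(c,p))
print('cap',atz(c,[250+17.3,140+23-.2],.112))
E
```

```text
[0.6074 0.1264 0.016 ]
[ 0.5557 -0.2079  0.016 ]
[ 0.4572 -0.1923  0.016 ]
[0.511  0.1416 0.016 ]
ctr [ 0.53279458 -0.03306129  0.016     ] ax [0.15595801 0.98776369 0.        ] 81.02763819803843 y [-0.98782088  0.15559536  0.        ] 0.3382223313902369 0.09761775509766768
edges [np.float64(81.20674343951924), np.float64(80.84850853830665), np.float64(171.06243171982032), np.float64(171.0352067715856)]
bed [ 0.52421689 -0.08738829  0.016     ] axis [0.54839038 0.06571508 0.016     ]
hub z.115/.125 [0.5487804  0.06673236 0.115     ] [0.54701012 0.06631316 0.125     ]
grip [0.51753943 0.02926902 0.168     ]
grip [0.51689617 0.0292059  0.172     ]
[[1.4264076 1.4338689 1.4324306 1.4252963 1.4230388]
 [1.4267665 1.4277667 1.4353247 1.4224402 1.4264416]
 [1.4228384 1.4304615 1.4251674 1.4288025 1.4259462]
 [1.4254478 1.4238969 1.4267681 1.4297787 1.4281006]
 [1.4233359 1.4239117 1.424006  1.4225552 1.4242818]]
[[1.369725  1.3692933 1.3660129 1.3656422 1.4947827 1.4992167]
 [1.3647631 1.3591263 1.3594522 1.3633308 1.3699992 1.493528 ]
 [1.3607634 1.3605332 1.3655177 1.3633589 1.3660129 1.3630602]
 [1.3600227 1.3647332 1.3620907 1.3568958 1.3583951 1.3682854]
 [1.3608034 1.3627607 1.3568269 1.360304  1.3590978 1.3636005]
 [1.3603657 1.3576931 1.3547202 1.3547466 1.3633163 1.363167 ]]
[0.5523418  0.0679578  0.10203999]
[0.51939463 0.02991013 0.16684301]
[0.516138   0.02998394 0.16967006]
[0.51891784 0.02710782 0.16897258]
cap [0.44147915 0.34246107 0.112     ]
```

```bash
cat >> h.py <<'E'
AX=np.array([.156,.9878,0]);AY=np.array([-.9878,.156,0]);CT=np.array([.5328,-.0331,0]);CA=np.array([.5483,.0660,0])
def to(p):
    s=st(); r=rot(s['orientation']).as_matrix(); d=r.T@(np.array(p)-s['tcp_pos']); 
    print('units',np.round(d/.8,4),'mm',np.round(d*1e3,1),'yaw err deg',round(81-np.degrees(np.arctan2(r[1,1],r[0,1])),2),'tilt',np.round(r[:,2],3))
E
python3 -m creep '{"hand":[85,85,85,85,85],"delta_pos":[[0,0,0],[0,0,0],[-0.036,-0.02,0],[-0.036,-0.02,0],[-0.036,-0.02,0]],"turn":[-0.94,-0.94,0,0,0]}' 40
python3 -m creep '{"hand":[85,85,85,85,85],"delta_pos":[[-0.036,-0.02,0],[-0.036,-0.02,0],[-0.036,-0.02,0],[-0.036,-0.02,0],[-0.036,-0.02,0]],"turn":[0,0,0,0,0]}' 
python3 -c "
from h import *
to([.4418,.343,.16])"
```

```text
clock: 1.62
tcp_pos: [0.2595, 0.4843, 0.2422]
orientation: [0.0, 0.077, 0.997, 0.0]
wrist_force: [0.8, -0.1, 0.6]
finger_gap: 0.0852
clock: 2.03
tcp_pos: [0.39, 0.3822, 0.2425]
orientation: [0.0, 0.078, 0.997, 0.0]
wrist_force: [0.3, 1.3, -0.2]
finger_gap: 0.0849
t 2.03 tcp [0.39   0.3822 0.2425] x [-0.988  0.156 -0.   ] y [0.156 0.988 0.   ] F [ 0.3  1.3 -0.2] gap 84.9 q [ 0.63  0.26 -0.03  1.28  0.    0.78]
units [-0.0716 -0.0383  0.1031] mm [-57.3 -30.7  82.5] yaw err deg -0.02 tilt [ 0.  0. -1.]
```

```bash

python3 -m creep '{"hand":[85,85,85,85,85],"delta_pos":[[-0.024,-0.0128,0.02],[-0.024,-0.0128,0.02],[-0.0236,-0.0127,0.02],[0,0,0.022],[0,0,0.02]],"turn":[0,0,0,0,0]}' 
python3 -c "
from h import *
c=cam('scene','s1.png');
for d in env.pinpoint('scene','cap')[:1]: print(d,atz(c,d['location'],.099))
cv2.imwrite('pics/s1c.png',cv2.resize(c['pixels'][200:360,340:500,::-1],None,fx=3,fy=3))
to([.4418,.343,.091])"
```

```text
clock: 2.45
tcp_pos: [0.4419, 0.343, 0.1597]
orientation: [0.0, 0.08, 0.997, 0.0]
wrist_force: [0.2, -0.1, 0.3]
finger_gap: 0.0851
{'location': [286.4, 413.2], 'score': 0.92} [0.43700655 0.34330321 0.099     ]
t 2.55 tcp [0.4393 0.3427 0.1579] x [-0.988  0.157  0.004] y [ 0.157  0.988 -0.003] F [-0.8  0.5 -0.2] gap 85.0 q [ 0.52  0.32 -0.15  1.1   0.    0.68]
units [-0.0033  0.0011  0.0836] mm [-2.7  0.9 66.9] yaw err deg 0.04 tilt [-0.005 -0.003 -1.   ]
```

View pics/s1c.png

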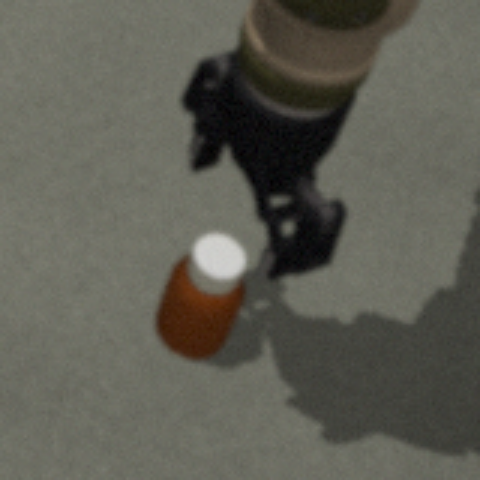

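The scene crop shows the open fingers on both sides above the cap (cap at about row 286, col 413). Going down.

```bash

python3 -m creep '{"hand":[85,85,85,85,85],"delta_pos":[[0,0,0.02],[0,0,0.02],[0,0,0.02],[0,0,0.016],[0,0,0.008]],"turn":[0,0,0,0,0]}' 
python3 -m creep '{"hand":[30,30,30,30,30],"delta_pos":[[0,0,0],[0,0,0],[0,0,0],[0,0,0],[0,0,0]],"turn":[0,0,0,0,0]}' 40
python3 -m creep '{"hand":[30,30,30,30,30],"delta_pos":[[0,0,0],[0,0,0],[0,0,0],[0,0,0],[0,0,0]],"turn":[0,0,0,0,0]}' 40
python3 -c "
from h import *
to([.4418,.343,.091])"
```

```text
clock: 2.97
tcp_pos: [0.4402, 0.3442, 0.093]
orientation: [-0.0, 0.078, 0.997, -0.0]
wrist_force: [-0.6, 0.1, -0.0]
finger_gap: 0.085
clock: 3.38
tcp_pos: [0.4415, 0.3444, 0.0949]
orientation: [0.001, 0.078, 0.997, 0.001]
wrist_force: [-0.6, -0.8, 5.0]
finger_gap: 0.0369
clock: 3.8
tcp_pos: [0.4415, 0.3444, 0.0949]
orientation: [0.001, 0.078, 0.997, 0.001]
wrist_force: [-0.5, -0.7, 5.3]
finger_gap: 0.0366
t 3.8 tcp [0.4415 0.3444 0.0949] x [-0.988  0.156 -0.002] y [0.156 0.988 0.001] F [-0.5 -0.7  5.3] gap 36.6 q [ 0.52  0.37 -0.25  0.95 -0.    0.68]
units [-0.0006 -0.0017  0.0048] mm [-0.5 -1.3  3.9] yaw err deg -0.01 tilt [ 0.002  0.001 -1.   ]
```

```bash

python3 -m creep '{"hand":[30,30,30,30,30],"delta_pos":[[0,0,-0.01],[0,0,-0.03],[0,0,-0.04],[0,0,-0.045],[0,0,-0.03]],"turn":[0,0,0,0,0]}' 50
python3 -c "
from h import *
to([.40,-.05,.22]);s=env.get_state();print(s['ft_torque'])"
```

```text
clock: 4.22
tcp_pos: [0.441, 0.3443, 0.2207]
orientation: [0.001, 0.078, 0.997, 0.001]
wrist_force: [1.3, 0.8, -2.4]
finger_gap: 0.0366
t 4.22 tcp [0.441  0.3443 0.2207] x [-0.988  0.156 -0.001] y [0.156 0.988 0.001] F [ 1.3  0.8 -2.4] gap 36.6 q [ 0.52  0.29 -0.04  1.24  0.    0.68]
units [-2.630e-02 -4.949e-01  1.000e-04] mm [-2.110e+01 -3.959e+02  1.000e-01] yaw err deg -0.02 tilt [ 0.002  0.001 -1.   ]
[ 0.04926354 -0.03459766 -0.02889507]
```

```bash

python3 -m creep '{"hand":[30,30,30,30,30],"delta_pos":[[-0.002,-0.02,0],[-0.002,-0.035,0],[-0.002,-0.042,0],[-0.002,-0.042,0],[-0.002,-0.042,0]],"turn":[0,0,0,0,0]}'
python3 -m creep '{"hand":[30,30,30,30,30],"delta_pos":[[-0.002,-0.042,0],[-0.002,-0.042,0],[-0.002,-0.042,0],[-0.002,-0.042,0],[-0.002,-0.042,0]],"turn":[0,0,0,0,0]}'
python3 -c "
from h import *
to([.40,-.05,.22]);to([.5242,-.0874,.22])"
```

```text
clock: 4.63
tcp_pos: [0.4253, 0.1987, 0.2176]
orientation: [-0.0, 0.078, 0.997, 0.0]
wrist_force: [0.8, 0.7, -2.5]
finger_gap: 0.0368
clock: 5.05
tcp_pos: [0.4069, 0.0313, 0.2178]
orientation: [0.0, 0.078, 0.997, 0.0]
wrist_force: [1.0, 0.3, -1.5]
finger_gap: 0.0367
t 5.05 tcp [0.4069 0.0313 0.2178] x [-0.988  0.156 -0.   ] y [0.156 0.988 0.   ] F [ 1.   0.3 -1.5] gap 36.7 q [-0.12  0.   -0.39  1.18  0.    0.04]
units [-0.0073 -0.1018 -0.0028] mm [ -5.8 -81.4  -2.2] yaw err deg -0.04 tilt [ 0.  0. -1.]
t 5.05 tcp [0.4069 0.0313 0.2178] x [-0.988  0.156 -0.   ] y [0.156 0.988 0.   ] F [ 1.   0.3 -1.5] gap 36.7 q [-0.12  0.   -0.39  1.18  0.    0.04]
units [-0.1679 -0.1238 -0.0028] mm [-134.3  -99.    -2.2] yaw err deg -0.04 tilt [ 0.  0. -1.]
```

```bash

python3 -m creep '{"hand":[30,30,30,30,30],"delta_pos":[[0,-0.042,0],[0,-0.042,0],[-0.02,-0.028,0],[-0.035,-0.012,0],[-0.035,0,0]],"turn":[0,0,0,0,0]}'
python3 -m creep '{"hand":[30,30,30,30,30],"delta_pos":[[-0.035,0,0],[-0.028,0,0],[-0.015,0,0],[0,0,0],[0,0,0]],"turn":[0,0,0,0,0]}'
python3 -c "
from h import *
c=cam('scene','s2.png')
cv2.imwrite('pics/s2c.png',cv2.resize(c['pixels'][100:280,200:380,::-1],None,fx=3,fy=3))
to([.5242,-.0874,.112])"
```

```text
clock: 5.47
tcp_pos: [0.4633, -0.0791, 0.2181]
orientation: [0.0, 0.08, 0.997, -0.0]
wrist_force: [1.1, 0.0, -1.1]
finger_gap: 0.0367
clock: 5.88
tcp_pos: [0.5247, -0.0862, 0.217]
orientation: [-0.001, 0.078, 0.997, 0.0]
wrist_force: [-0.8, 0.3, -1.0]
finger_gap: 0.0365
t 5.93 tcp [ 0.5241 -0.086   0.2172] x [-0.988  0.156  0.002] y [0.156 0.988 0.   ] F [-0.1  1.2 -2.2] gap 36.8 q [-0.31  0.24 -0.12  1.22  0.   -0.16]
units [-0.0006 -0.0018  0.1315] mm [ -0.5  -1.4 105.2] yaw err deg -0.03 tilt [-0.002  0.001 -1.   ]
```

View pics/s2c.png

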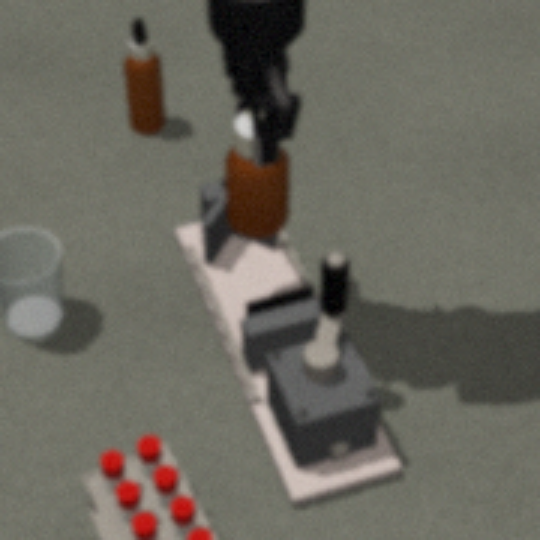

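The bottle hangs upright above the bed, behind it the stop (crop row 200, col 215). Lowering.

```bash

python3 -m creep '{"hand":[30,30,30,30,30],"delta_pos":[[0,-0.001,0.025],[0,0,0.03],[0,0,0.03],[0,0,0.018],[0,0,0.01]],"turn":[0,0,0,0,0]}'
python3 -m creep '{"hand":[30,30,30,30,30],"delta_pos":[[0,0,0.005],[0,0,0.003],[0,0,0.002],[0,0,0.0015],[0,0,0.0015]],"turn":[0,0,0,0,0]}'
python3 -c "
from h import *
to([.5242,-.0874,.112])"
```

```text
clock: 6.35
tcp_pos: [0.5222, -0.0863, 0.1252]
orientation: [-0.002, 0.078, 0.997, 0.001]
wrist_force: [-0.9, 0.1, -2.4]
finger_gap: 0.0367
clock: 6.77
tcp_pos: [0.5255, -0.0873, 0.1176]
orientation: [0.001, 0.078, 0.997, -0.0]
wrist_force: [-0.4, 0.6, -2.9]
finger_gap: 0.0364
t 6.77 tcp [ 0.5255 -0.0873  0.1176] x [-0.988  0.156 -0.002] y [ 0.156  0.988 -0.   ] F [-0.4  0.6 -2.9] gap 36.4 q [-0.32  0.3  -0.29  0.98  0.   -0.16]
units [ 0.0016 -0.0004  0.007 ] mm [ 1.3 -0.3  5.6] yaw err deg -0.02 tilt [ 0.002 -0.    -1.   ]
```

```bash

python3 -m creep '{"hand":[30,30,30,30,30],"delta_pos":[[0,0,0.0015],[0,0,0.0015],[0,0,0.001],[0,0,0.001],[0,0,0.001]],"turn":[0,0,0,0,0]}'
python3 -c "
from h import *
to([.5242,-.0874,.112])"
```

```text
clock: 7.18
tcp_pos: [0.5249, -0.0871, 0.1118]
orientation: [0.0, 0.078, 0.997, 0.0]
wrist_force: [-0.5, -0.8, -2.9]
finger_gap: 0.037
t 7.18 tcp [ 0.5249 -0.0871  0.1118] x [-0.988  0.156  0.   ] y [0.156 0.988 0.   ] F [-0.5 -0.8 -2.9] gap 37.0 q [-0.32  0.31 -0.29  0.97  0.   -0.16]
units [ 0.0008 -0.0005 -0.0002] mm [ 0.6 -0.4 -0.2] yaw err deg -0.02 tilt [ 0.  0. -1.]
```

```bash

python3 -m creep '{"hand":[30,30,30,30,30],"delta_pos":[[0,0,0.001],[0,0,0.001],[0,0,0.0005],[0,0,0.0005],[0,0,0]],"turn":[0,0,0,0,0]}'
python3 -c "
from h import *
to([.5242,-.0874,.112])"
```

```text
clock: 7.6
tcp_pos: [0.5254, -0.0873, 0.111]
orientation: [0.001, 0.078, 0.997, -0.0]
wrist_force: [-3.0, 0.0, 8.5]
finger_gap: 0.0368
t 7.6 tcp [ 0.5254 -0.0873  0.111 ] x [-0.988  0.156 -0.002] y [ 0.156  0.988 -0.   ] F [-3.   0.   8.5] gap 36.8 q [-0.32  0.31 -0.3   0.97  0.   -0.16]
units [ 0.0015 -0.0003 -0.0012] mm [ 1.2 -0.3 -1. ] yaw err deg -0.02 tilt [ 0.002 -0.001 -1.   ]
```

Touchdown felt at 8.5 N. Opening, then rising.

```bash

python3 -m creep '{"hand":[60,60,60,60,60],"delta_pos":[[0,0,0],[0,0,0],[0,0,0],[0,0,-0.005],[0,0,-0.01]],"turn":[0,0,0,0,0]}'
python3 -m creep '{"hand":[60,60,60,60,60],"delta_pos":[[0,0,-0.02],[0,0,-0.03],[0,0,-0.04],[0,0,-0.04],[0,0,-0.01]],"turn":[0,0,0,0,0]}'
python3 -c "
from h import *
for n in ['scene','top']:
  c=cam(n,n+'3.png')
  for k,z in (('cap',.115),('bottle',.016),('grip_center',.14)):
    for d in env.pinpoint(n,k)[:1]:
      p=atz(c,d['location'],z);q=p-CT; print(n,k,round(d['score'],2),p,'clamp',q@AX,q@AY)
  if n=='scene': cv2.imwrite('pics/s3c.png',cv2.resize(c['pixels'][100:280,200:380,::-1],None,fx=3,fy=3))
  else: cv2.imwrite('pics/t3c.png',cv2.resize(c['pixels'][200:270,230:360,::-1],None,fx=6,fy=6,interpolation=cv2.INTER_CUBIC))
st()"
```

```text
clock: 8.02
tcp_pos: [0.5241, -0.0869, 0.1209]
orientation: [-0.001, 0.078, 0.997, 0.0]
wrist_force: [-0.6, 1.0, -0.1]
finger_gap: 0.06
clock: 8.43
tcp_pos: [0.527, -0.0878, 0.2394]
orientation: [0.004, 0.078, 0.997, -0.001]
wrist_force: [0.3, -0.0, 1.0]
finger_gap: 0.0602
scene cap 0.67 [ 0.5221526  -0.08776702  0.115     ] clamp -0.05566107546217172 0.001989447760677321
scene bottle 0.77 [ 0.52943761 -0.10382904  0.016     ] clamp -0.07039067472689363 -0.007712361662988507
scene grip_center 0.5 [0.51465376 0.03379905 0.14      ] clamp 0.06325206647657632 0.02836111153184055
top grip_center 0.48 [0.51473162 0.03950185 0.14      ] clamp 0.06889743626395514 0.029173833644463843
t 8.83 tcp [ 0.5239 -0.0868  0.2319] x [-0.988  0.156  0.003] y [0.156 0.988 0.001] F [ 0.3  0.2 -0.4] gap 60.1 q [-0.32  0.23 -0.09  1.25  0.   -0.16]
```

View pics/s3c.png

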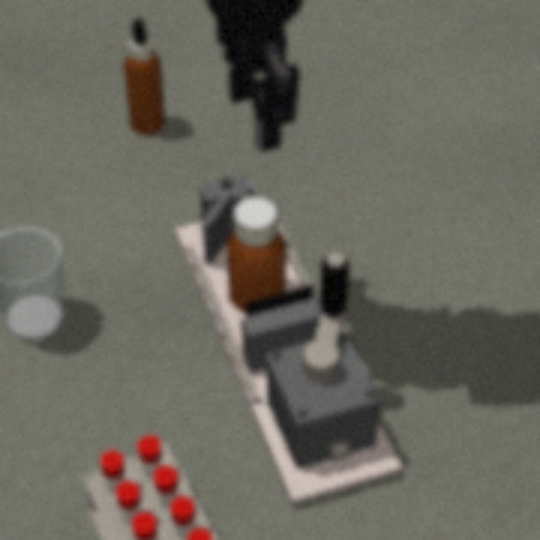

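View pics/t3c.png

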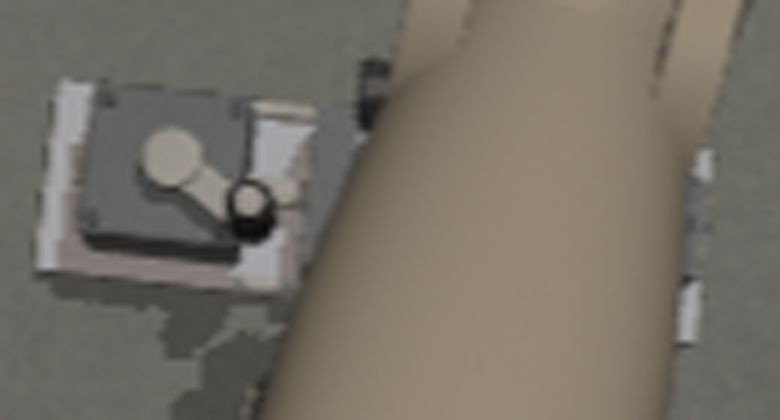

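The bottle stands upright and free on the bed (cap at crop row 210, col 255). The crank hasn't moved; its grip top is at crop (200, 250) in the top view. Now to the grip.

```bash

python3 -m creep '{"hand":[60,60,55,55,55],"delta_pos":[[0.004,0.03,0],[0.005,0.042,0],[0.005,0.042,0],[0.006,0.026,0],[0.005,0.002,0]],"turn":[0,0,0,0,0]}' 70
python3 -c "
from h import *
cam('top');cam('scene'); to([.5168,.029,.135])"
```

```text
clock: 9.25
tcp_pos: [0.5222, 0.0314, 0.2324]
orientation: [-0.001, 0.076, 0.997, 0.001]
wrist_force: [-0.5, -0.8, -0.8]
finger_gap: 0.0548
t 9.35 tcp [0.5219 0.0291 0.2326] x [-0.988  0.154  0.002] y [ 0.154  0.988 -0.   ] F [ 0.4 -0.1 -0.3] gap 54.6 q [-0.1   0.22 -0.11  1.25 -0.    0.06]
units [ 0.006 -0.001  0.122] mm [ 4.8 -0.8 97.6] yaw err deg -0.15 tilt [-0.002 -0.    -1.   ]
```

```bash

python3 -m creep '{"hand":[55,55,55,55,55],"delta_pos":[[0.003,0,0.025],[0.003,0,0.035],[0,0,0.03],[0,0,0.02],[0,0,0.01]],"turn":[0,0,0,0,0]}' 70
python3 -m creep '{"hand":[55,55,10,10,10],"delta_pos":[[0,0,0],[0,0,0],[0,0,0],[0,0,0],[0,0,0]],"turn":[0,0,0,0,0]}' 70
python3 -m creep '{"hand":[10,10,10,10,10],"delta_pos":[[0,0,0],[0,0,0],[0,0,0],[0,0,0],[0,0,0]],"turn":[0,0,0,0,0]}' 70
python3 -c "
from h import *
c=cam('scene'); cv2.imwrite('pics/s4c.png',cv2.resize(c['pixels'][100:280,200:380,::-1],None,fx=3,fy=3))
to([.5168,.029,.135]);s=env.get_state();q=(s['tcp_pos']-CA);print(q@AX,q@AY,'theta',np.arctan2(q@AY,-q@AX),np.hypot(q@AX,q@AY))"
```

```text
clock: 9.77
tcp_pos: [0.5163, 0.0278, 0.1346]
orientation: [-0.002, 0.079, 0.997, -0.0]
wrist_force: [0.7, -0.0, 0.7]
finger_gap: 0.0546
clock: 10.18
tcp_pos: [0.5191, 0.0288, 0.1389]
orientation: [0.001, 0.078, 0.997, 0.0]
wrist_force: [-0.2, -0.5, 7.5]
finger_gap: 0.0213
clock: 10.6
tcp_pos: [0.5191, 0.0288, 0.1389]
orientation: [0.001, 0.078, 0.997, -0.0]
wrist_force: [-1.0, -1.1, 6.2]
finger_gap: 0.0212
t 10.65 tcp [0.519  0.0289 0.1389] x [-0.988  0.156 -0.003] y [ 0.156  0.988 -0.   ] F [-1.3  0.1  6.1] gap 21.8 q [-0.1   0.26 -0.29  1.02 -0.    0.06]
units [ 0.0028 -0.0003  0.0048] mm [ 2.3 -0.2  3.9] yaw err deg -0.03 tilt [ 0.003 -0.    -1.   ]
-0.041252760442663315 0.023101984666573625 theta 0.5104964197156288 0.047280989199406244
```

View pics/s4c.png

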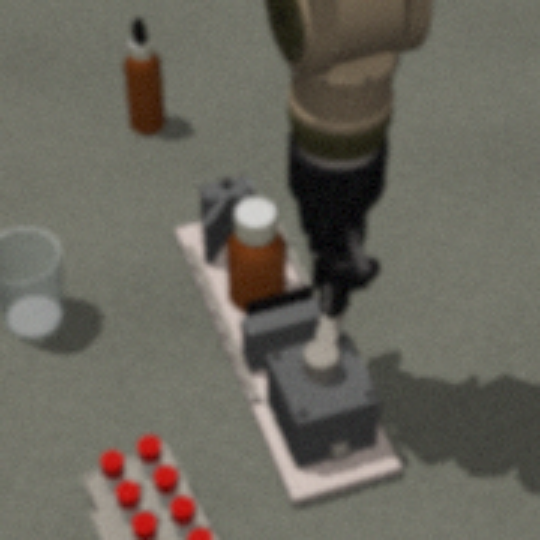

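The fingers hold the grip (gap 21.5 mm). The arm gives a little (about 0.6 mm/N), so I'll wind in 9° rows and watch radius and tangential force.

```bash
cat >> h.py <<'E'
def ck():
    s=env.get_state(); q=s['tcp_pos']-CA; a,b=q@AX,q@AY; th=np.arctan2(b,-a); t=np.sin(th)*AX+np.cos(th)*AY; n=-np.cos(th)*AX+np.sin(th)*AY
    F=s['wrist_force']; print('t %.2f theta %.1f deg (mod360) r %.1f z %.4f Ft %.2f Fr %.2f Fz %.2f gap %.1f'%(s['clock'],np.degrees(th)%360,1e3*np.hypot(a,b),s['tcp_pos'][2],F@t,F@n,F[2],s['finger_gap']*1e3))
E
python3 -m creep '{"hand":[10,10,10,10,10],"delta_pos":[[0.004,0.003,0],[0.0081,0.0056,0],[0.0071,0.0068,0],[0.0060,0.0078,0],[0.0047,0.0086,0]],"turn":[0,0,0,0,0]}' 70
python3 -c "from h import *; ck()"
```

```text
clock: 11.07
tcp_pos: [0.5028, 0.057, 0.139]
orientation: [0.005, 0.079, 0.997, -0.001]
wrist_force: [12.4, -2.7, -4.9]
finger_gap: 0.0218
t 11.07 theta 69.8 deg (mod360) r 46.4 z 0.1390 Ft -5.05 Fr -11.69 Fz -4.90 gap 21.8
```

```bash

python3 -m creep '{"hand":[10,10,10,10,10],"delta_pos":[[0.0015,0.0095,0],[0.0003,0.0101,0],[0.0003,0.0098,0],[-0.0013,0.0097,0],[-0.0028,0.0094,0]],"turn":[0,0,0,0,0]}' 70
python3 -c "from h import *; ck()"
```

```text
clock: 11.48
tcp_pos: [0.5099, 0.0936, 0.1389]
orientation: [0.004, 0.079, 0.997, -0.003]
wrist_force: [8.4, -13.4, -0.6]
finger_gap: 0.0216
t 11.48 theta 116.7 deg (mod360) r 47.3 z 0.1389 Ft -6.04 Fr -14.61 Fz -0.63 gap 21.6
```

```bash

python3 -m creep '{"hand":[10,10,10,10,10],"delta_pos":[[-0.0061,0.0080,0],[-0.0075,0.0072,0],[-0.0087,0.0062,0],[-0.0078,0.0060,0],[-0.0086,0.0047,0]],"turn":[0,0,0,0,0]}' 70
python3 -c "from h import *; ck()"
```

```text
clock: 11.9
tcp_pos: [0.5405, 0.1151, 0.1388]
orientation: [0.0, 0.079, 0.997, -0.002]
wrist_force: [-5.2, -7.8, 9.6]
finger_gap: 0.0213
t 11.90 theta 162.0 deg (mod360) r 49.7 z 0.1388 Ft -6.32 Fr -6.86 Fz 9.59 gap 21.3
```

```bash
sed -i 's/CA=np.array(\[.5483,.0660,0\])/CA=np.array([.5513,.0664,0])/' h.py
python3 -m creep '{"hand":[10,10,10,10,10],"delta_pos":[[-0.0095,0.0024,0],[-0.0099,0.0009,0],[-0.0098,0.0003,0],[-0.0097,-0.0013,0],[-0.0094,-0.0028,0]],"turn":[0,0,0,0,0]}' 70
python3 -c "from h import *; ck()"
```

```text
clock: 12.32
tcp_pos: [0.5773, 0.1098, 0.1387]
orientation: [-0.001, 0.078, 0.997, -0.001]
wrist_force: [-8.2, -1.8, 11.3]
finger_gap: 0.0211
t 12.32 theta 202.0 deg (mod360) r 50.6 z 0.1387 Ft -6.14 Fr -5.77 Fz 11.25 gap 21.1
```

```bash

python3 -m creep '{"hand":[10,10,10,10,10],"delta_pos":[[-0.0089,-0.0042,0],[-0.0081,-0.0056,0],[-0.0071,-0.0068,0],[-0.0060,-0.0078,0],[-0.0047,-0.0086,0]],"turn":[0,0,0,0,0]}' 70
python3 -c "from h import *; ck()"
python3 -m creep '{"hand":[10,10,10,10,10],"delta_pos":[[-0.0033,-0.0092,0],[-0.0018,-0.0096,0],[-0.0003,-0.0098,0],[0.0013,-0.0097,0],[0.0028,-0.0094,0]],"turn":[0,0,0,0,0]}' 70
python3 -c "from h import *; ck()"
```

```text
clock: 12.73
tcp_pos: [0.6004, 0.0807, 0.1387]
orientation: [-0.001, 0.078, 0.997, 0.001]
wrist_force: [-8.7, 3.9, 11.2]
finger_gap: 0.0216
t 12.73 theta 244.8 deg (mod360) r 51.2 z 0.1387 Ft -6.14 Fr -7.25 Fz 11.16 gap 21.6
clock: 13.15
tcp_pos: [0.5972, 0.0438, 0.1388]
orientation: [0.001, 0.077, 0.997, 0.002]
wrist_force: [-1.8, 7.1, 6.4]
finger_gap: 0.0218
t 13.15 theta 287.2 deg (mod360) r 51.2 z 0.1388 Ft -5.57 Fr -4.76 Fz 6.39 gap 21.8
```

```bash

python3 -m creep '{"hand":[10,10,10,10,10],"delta_pos":[[0.0042,-0.0089,0],[0.0056,-0.0081,0],[0.0068,-0.0071,0],[0.0078,-0.0060,0],[0.0086,-0.0047,0]],"turn":[0,0,0,0,0]}' 70
python3 -c "from h import *; ck()"
python3 -m creep '{"hand":[10,10,10,10,10],"delta_pos":[[0.0092,-0.0033,0],[0.0096,-0.0018,0],[0.0098,-0.0003,0],[0.0097,0.0013,0],[0.0094,0.0028,0]],"turn":[0,0,0,0,0]}' 70
python3 -c "from h import *; ck()"
```

```text
clock: 13.57
tcp_pos: [0.5693, 0.0191, 0.139]
orientation: [0.003, 0.078, 0.997, 0.001]
wrist_force: [5.4, 4.4, 1.6]
finger_gap: 0.0218
t 13.57 theta 330.2 deg (mod360) r 50.6 z 0.1390 Ft -6.62 Fr -2.15 Fz 1.63 gap 21.8
clock: 13.98
tcp_pos: [0.5313, 0.0211, 0.139]
orientation: [0.003, 0.079, 0.997, -0.002]
wrist_force: [3.2, -8.3, 2.5]
finger_gap: 0.0214
t 13.98 theta 14.8 deg (mod360) r 49.6 z 0.1390 Ft -6.24 Fr 6.30 Fz 2.54 gap 21.4
```

```bash

python3 -m creep '{"hand":[10,10,10,10,10],"delta_pos":[[0.0089,0.0042,0],[0.0081,0.0056,0],[0.0071,0.0068,0],[0.0060,0.0078,0],[0.0047,0.0086,0]],"turn":[0,0,0,0,0]}' 70
python3 -c "from h import *; ck()"
python3 -m creep '{"hand":[10,10,10,10,10],"delta_pos":[[0.0033,0.0092,0],[0.0018,0.0096,0],[0.0003,0.0098,0],[-0.0013,0.0097,0],[-0.0028,0.0094,0]],"turn":[0,0,0,0,0]}' 70
python3 -c "
from h import *; ck()
c=cam('scene'); cv2.imwrite('pics/s5c.png',cv2.resize(c['pixels'][140:240,230:330,::-1],None,fx=6,fy=6,interpolation=cv2.INTER_CUBIC))
c=cam('top'); cv2.imwrite('pics/t5c.png',cv2.resize(c['pixels'][200:270,230:360,::-1],None,fx=6,fy=6,interpolation=cv2.INTER_CUBIC));ck()"
```

```text
clock: 14.4
tcp_pos: [0.5047, 0.0515, 0.1388]
orientation: [0.0, 0.079, 0.997, -0.003]
wrist_force: [-6.2, -8.0, 10.4]
finger_gap: 0.0215
t 14.40 theta 63.3 deg (mod360) r 48.9 z 0.1388 Ft -5.75 Fr 8.32 Fz 10.36 gap 21.5
clock: 14.82
tcp_pos: [0.5089, 0.0911, 0.1388]
orientation: [-0.001, 0.078, 0.997, -0.001]
wrist_force: [-5.7, -4.1, 10.8]
finger_gap: 0.0215
t 14.82 theta 111.2 deg (mod360) r 49.0 z 0.1388 Ft -6.38 Fr 2.85 Fz 10.77 gap 21.5
t 14.92 theta 112.8 deg (mod360) r 49.0 z 0.1388 Ft -3.17 Fr 5.37 Fz 10.45 gap 21.3
```

View pics/s5c.png

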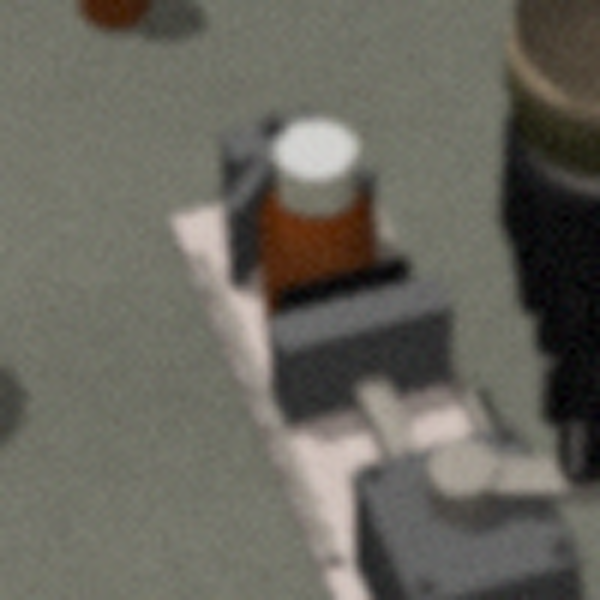

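View pics/t5c.png

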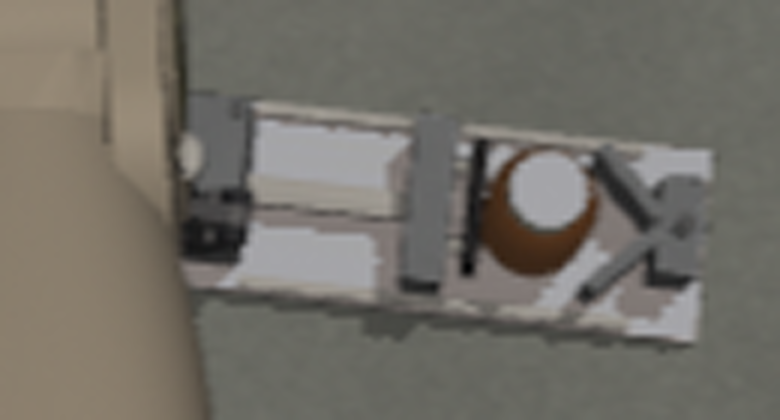

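The pictures show the bottle upright, already touched by the pad, a gap still left to the vee (vee apex near crop (650, 228)).

```bash

python3 -c "
from h import *
c=cam('top')
f=lambda x,y,z:atz(c,[200+(y+.5)/6-.5,230+(x+.5)/6-.5],z)
for n,p in (('cap',(549,190,.128)),('apex.09',(652,228,.088)),('apex.07',(652,228,.07)),('armtop',(603,150,.088)),('armbot',(583,295,.088)),('padtop',(483,145,.075)),('padbot',(467,272,.075))):
  q=f(*p)-CT; print(n,q@AX,q@AY)
print(c['depth'][234:242,336:342]); print(depthpt(c,(238,338)),depthpt(c,(229,334)));ck()
"
```

```text
cap -0.08016285867425528 -0.0007824587605822002
apex.09 -0.1343156930341853 0.005622874771460799
apex.07 -0.13606378790317275 0.0027237797153268762
armtop -0.10709307110309144 -0.030277936853735678
armbot -0.10382248497996821 0.04203853029862516
padtop -0.04878065542275274 -0.028725934108373305
padbot -0.04714781892706218 0.035185750610919095
[[1.4606186 1.4607415 1.4613928 1.4533457 1.4524784 1.4510444]
 [1.4742417 1.4614286 1.4530313 1.4580215 1.4558351 1.4627066]
 [1.490558  1.4688025 1.4544914 1.450373  1.456685  1.4554069]
 [1.4936146 1.4772952 1.4497719 1.4518679 1.4578909 1.4564986]
 [1.5022414 1.4576614 1.4518279 1.4563621 1.4566302 1.4548693]
 [1.456918  1.4541789 1.4531212 1.4549634 1.4493939 1.4540379]
 [1.4585893 1.4550612 1.453598  1.455233  1.4515841 1.4531672]
 [1.457328  1.4554962 1.4676942 1.4514307 1.453999  1.4502367]]
[ 0.506573   -0.16531079  0.0777074 ] [ 0.53444827 -0.15571518  0.07476647]
t 14.97 theta 112.8 deg (mod360) r 49.0 z 0.1388 Ft -2.54 Fr 4.80 Fz 9.68 gap 21.5
```

```bash

python3 -m creep '{"hand":[10,10,10,10,10],"delta_pos":[[-0.0030,0.0093,0],[-0.0051,0.0083,0],[-0.0068,0.0071,0],[-0.0078,0.0060,0],[-0.0086,0.0047,0]],"turn":[0,0,0,0,0]}' 70
python3 -c "from h import *; ck()"
python3 -m creep '{"hand":[10,10,10,10,10],"delta_pos":[[-0.0060,0.0024,0],[-0.0061,0.0020,0],[-0.0062,0.0017,0],[-0.0063,0.0013,0],[-0.0064,0.0008,0]],"turn":[0,0,0,0,0]}' 70
python3 -c "from h import *; ck()"
```

```text
clock: 15.38
tcp_pos: [0.5391, 0.1147, 0.1388]
orientation: [-0.0, 0.078, 0.997, -0.002]
wrist_force: [-4.8, -6.7, 10.0]
finger_gap: 0.0213
t 15.38 theta 156.9 deg (mod360) r 49.8 z 0.1388 Ft -6.30 Fr -5.35 Fz 10.00 gap 21.3
clock: 15.8
tcp_pos: [0.5635, 0.1155, 0.1387]
orientation: [-0.001, 0.079, 0.997, -0.003]
wrist_force: [-10.3, -12.2, 12.1]
finger_gap: 0.0214
t 15.80 theta 185.0 deg (mod360) r 50.6 z 0.1387 Ft -7.08 Fr -14.38 Fz 12.15 gap 21.4
```

```bash

python3 -m creep '{"hand":[10,10,10,10,10],"delta_pos":[[-0.0032,-0.0009,0],[-0.0032,-0.0011,0],[-0.0032,-0.0012,0],[-0.0031,-0.0014,0],[-0.0031,-0.0016,0]],"turn":[0,0,0,0,0]}' 70
python3 -c "from h import *; ck()"
```

```text
clock: 16.22
tcp_pos: [0.5751, 0.1109, 0.1388]
orientation: [-0.001, 0.078, 0.997, -0.001]
wrist_force: [-6.9, -1.2, 11.2]
finger_gap: 0.0216
t 16.22 theta 199.2 deg (mod360) r 50.5 z 0.1388 Ft -5.53 Fr -4.37 Fz 11.17 gap 21.6
```

```bash

python3 -m creep '{"hand":[10,10,10,10,10],"delta_pos":[[-0.0030,-0.0012,0],[-0.0030,-0.0014,0],[-0.0029,-0.0015,0],[-0.0028,-0.0017,0],[-0.0027,-0.0018,0]],"turn":[0,0,0,0,0]}' 70
python3 -c "from h import *; ck()"
```

```text
clock: 16.63
tcp_pos: [0.5855, 0.1039, 0.1388]
orientation: [-0.001, 0.078, 0.997, 0.0]
wrist_force: [-8.0, 0.6, 11.4]
finger_gap: 0.0215
t 16.63 theta 213.4 deg (mod360) r 50.7 z 0.1388 Ft -6.38 Fr -4.94 Fz 11.37 gap 21.5
```

```bash

python3 -m creep '{"hand":[10,10,10,10,10],"delta_pos":[[-0.0018,-0.0013,0],[-0.0017,-0.0013,0],[-0.0017,-0.0014,0],[-0.0016,-0.0015,0],[-0.0016,-0.0015,0]],"turn":[0,0,0,0,0]}' 70
python3 -c "from h import *; ck()"
```

```text
clock: 17.05
tcp_pos: [0.5913, 0.0978, 0.1388]
orientation: [-0.001, 0.078, 0.997, 0.001]
wrist_force: [-7.1, 1.6, 11.0]
finger_gap: 0.0215
t 17.05 theta 222.9 deg (mod360) r 50.8 z 0.1388 Ft -5.63 Fr -4.59 Fz 10.98 gap 21.5
```

```bash

python3 -m creep '{"hand":[10,10,10,10,10],"delta_pos":[[-0.0015,-0.0016,0],[-0.0015,-0.0016,0],[-0.0014,-0.0017,0],[-0.0013,-0.0017,0],[-0.0013,-0.0018,0]],"turn":[0,0,0,0,0]}' 70
python3 -c "from h import *; ck()
c=cam('top');f=cv2.resize(c['pixels'][200:270,230:360,::-1],None,fx=6,fy=6,interpolation=cv2.INTER_CUBIC);cv2.imwrite('pics/t6c.png',f)"
```

```text
clock: 17.47
tcp_pos: [0.596, 0.0907, 0.1388]
orientation: [-0.001, 0.078, 0.997, 0.001]
wrist_force: [-6.6, 4.3, 10.2]
finger_gap: 0.0216
t 17.47 theta 232.5 deg (mod360) r 50.9 z 0.1388 Ft -6.93 Fr -3.75 Fz 10.20 gap 21.6
```

View pics/t6c.png

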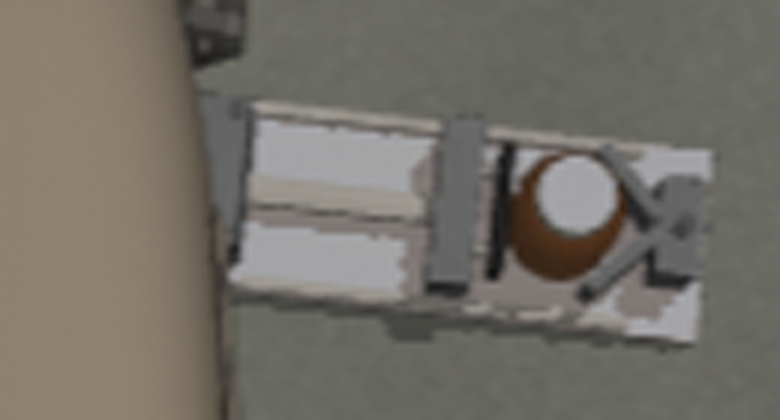

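The bottle is now almost in the vee (cap at crop (577, 195)); smaller steps from here.

```bash

python3 -m creep '{"hand":[10,10,10,10,10],"delta_pos":[[-0.0009,-0.0014,0],[-0.0009,-0.0014,0],[-0.0009,-0.0014,0],[-0.0008,-0.0014,0],[-0.0008,-0.0014,0]],"turn":[0,0,0,0,0]}' 70
python3 -c "from h import *; ck()"
```

```text
clock: 17.93
tcp_pos: [0.5988, 0.085, 0.1388]
orientation: [-0.001, 0.078, 0.997, 0.001]
wrist_force: [-5.6, 4.2, 9.3]
finger_gap: 0.0215
t 17.93 theta 239.7 deg (mod360) r 51.0 z 0.1388 Ft -5.93 Fr -3.73 Fz 9.32 gap 21.5
```

```bash

python3 -m creep '{"hand":[10,10,10,10,10],"delta_pos":[[-0.0008,-0.0014,0],[-0.0008,-0.0014,0],[-0.0007,-0.0015,0],[-0.0007,-0.0015,0],[-0.0007,-0.0015,0]],"turn":[0,0,0,0,0]}' 70
python3 -c "from h import *; ck()"
python3 -m creep '{"hand":[10,10,10,10,10],"delta_pos":[[-0.0006,-0.0015,0],[-0.0006,-0.0015,0],[-0.0006,-0.0015,0],[-0.0005,-0.0015,0],[-0.0005,-0.0015,0]],"turn":[0,0,0,0,0]}' 70
python3 -c "from h import *; ck()"
```

```text
clock: 18.35
tcp_pos: [0.6008, 0.0789, 0.1388]
orientation: [-0.001, 0.077, 0.997, 0.001]
wrist_force: [-6.5, 4.2, 10.0]
finger_gap: 0.0215
t 18.35 theta 246.8 deg (mod360) r 51.1 z 0.1388 Ft -5.70 Fr -5.22 Fz 10.05 gap 21.5
clock: 18.77
tcp_pos: [0.602, 0.0728, 0.1388]
orientation: [-0.001, 0.077, 0.997, 0.002]
wrist_force: [-5.6, 5.0, 9.3]
finger_gap: 0.0215
t 18.77 theta 253.8 deg (mod360) r 51.2 z 0.1388 Ft -5.62 Fr -4.93 Fz 9.31 gap 21.5
```

```bash

python3 -m creep '{"hand":[10,10,10,10,10],"delta_pos":[[-0.0004,-0.0016,0],[-0.0004,-0.0016,0],[-0.0004,-0.0016,0],[-0.0003,-0.0016,0],[-0.0003,-0.0016,0]],"turn":[0,0,0,0,0]}' 70
python3 -c "from h import *; ck()
c=cam('top');f=cv2.resize(c['pixels'][200:270,230:360,::-1],None,fx=6,fy=6,interpolation=cv2.INTER_CUBIC);cv2.imwrite('pics/t7c.png',f)
c=cam('scene'); cv2.imwrite('pics/s7c.png',cv2.resize(c['pixels'][140:240,230:330,::-1],None,fx=6,fy=6,interpolation=cv2.INTER_CUBIC))"
```

```text
clock: 19.18
tcp_pos: [0.6025, 0.0665, 0.1388]
orientation: [-0.001, 0.077, 0.997, 0.002]
wrist_force: [-4.7, 5.3, 8.8]
finger_gap: 0.0215
t 19.18 theta 260.9 deg (mod360) r 51.2 z 0.1388 Ft -5.29 Fr -4.67 Fz 8.83 gap 21.5
```

View pics/t7c.png

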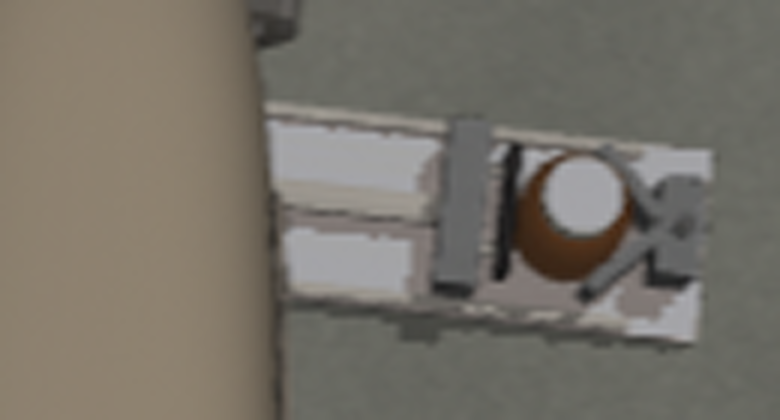

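View pics/s7c.png

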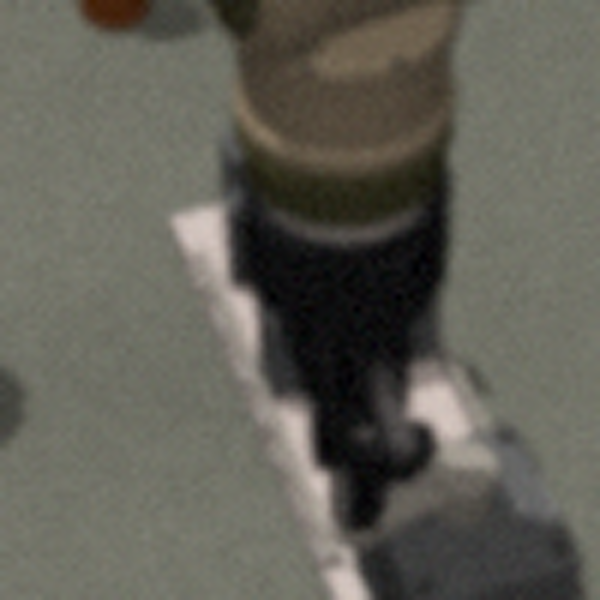

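Top view: bottle still upright, cap at crop (583, 195), touching or nearly touching the vee arms; force is still at the free level.

```bash

python3 -m creep '{"hand":[10,10,10,10,10],"delta_pos":[[-0.0002,-0.0016,0],[-0.0002,-0.0016,0],[-0.0002,-0.0016,0],[-0.0001,-0.0016,0],[-0.0001,-0.0016,0]],"turn":[0,0,0,0,0]}' 70
python3 -c "from h import *; ck()"
```

```text
clock: 19.7
tcp_pos: [0.6022, 0.0603, 0.1388]
orientation: [-0.001, 0.077, 0.997, 0.002]
wrist_force: [-5.7, 6.7, 9.2]
finger_gap: 0.0214
t 19.70 theta 267.9 deg (mod360) r 51.3 z 0.1388 Ft -6.01 Fr -6.45 Fz 9.20 gap 21.4
```

```bash

python3 -m creep '{"hand":[10,10,10,10,10],"delta_pos":[[0.0002,-0.0016,0],[0.0002,-0.0016,0],[0.0003,-0.0016,0],[0.0003,-0.0016,0],[0.0004,-0.0016,0]],"turn":[0,0,0,0,0]}' 70
python3 -c "from h import *; ck()"
```

```text
clock: 20.12
tcp_pos: [0.601, 0.0543, 0.1388]
orientation: [0.0, 0.077, 0.997, 0.002]
wrist_force: [-2.2, 8.6, 6.9]
finger_gap: 0.0215
t 20.12 theta 274.7 deg (mod360) r 51.2 z 0.1388 Ft -7.81 Fr -4.22 Fz 6.94 gap 21.5
```

```bash

python3 -m creep '{"hand":[10,10,10,10,10],"delta_pos":[[0.0001,-0.0009,0],[0.0001,-0.0009,0],[0.0001,-0.0009,0],[0.0002,-0.0009,0],[0.0002,-0.0009,0]],"turn":[0,0,0,0,0]}' 70
python3 -c "from h import *; ck()"
```

```text
clock: 20.53
tcp_pos: [0.6001, 0.0509, 0.1389]
orientation: [0.0, 0.077, 0.997, 0.002]
wrist_force: [-2.0, 8.1, 7.4]
finger_gap: 0.0214
t 20.53 theta 278.6 deg (mod360) r 51.2 z 0.1389 Ft -7.12 Fr -4.39 Fz 7.36 gap 21.4
```

```bash

python3 -m creep '{"hand":[10,10,10,10,10],"delta_pos":[[0.0002,-0.0009,0],[0.0002,-0.0009,0],[0.0002,-0.0009,0],[0.0002,-0.0009,0],[0.0002,-0.0009,0]],"turn":[0,0,0,0,0]}' 70
python3 -c "from h import *; ck()"
```

```text
clock: 20.95
tcp_pos: [0.5989, 0.0477, 0.1389]
orientation: [0.001, 0.077, 0.997, 0.003]
wrist_force: [-0.9, 8.8, 6.7]
finger_gap: 0.0217
t 20.95 theta 282.5 deg (mod360) r 51.2 z 0.1389 Ft -7.89 Fr -4.11 Fz 6.75 gap 21.7
```

```bash

python3 -m creep '{"hand":[10,10,10,10,10],"delta_pos":[[0.0002,-0.0009,0],[0.0003,-0.0009,0],[0.0003,-0.0009,0],[0.0003,-0.0009,0],[0.0003,-0.0009,0]],"turn":[0,0,0,0,0]}' 70
python3 -c "from h import *; ck()"
```

```text
clock: 21.37
tcp_pos: [0.5975, 0.0444, 0.1388]
orientation: [0.001, 0.077, 0.997, 0.003]
wrist_force: [-0.6, 9.3, 6.1]
finger_gap: 0.0215
t 21.37 theta 286.4 deg (mod360) r 51.2 z 0.1388 Ft -8.18 Fr -4.55 Fz 6.15 gap 21.5
```

```bash

python3 -m creep '{"hand":[10,10,10,10,10],"delta_pos":[[0.0003,-0.0009,0],[0.0003,-0.0009,0],[0.0003,-0.0009,0],[0.0003,-0.0009,0],[0,0,0]],"turn":[0,0,0,0,0]}' 70
python3 -c "from h import *; ck(); cam('top');ck()
c=cam('top');f=cv2.resize(c['pixels'][200:270,230:360,::-1],None,fx=6,fy=6,interpolation=cv2.INTER_CUBIC);cv2.imwrite('pics/t8c.png',f)"
```

```text
clock: 21.78
tcp_pos: [0.5962, 0.0418, 0.1389]
orientation: [0.001, 0.077, 0.997, 0.003]
wrist_force: [-0.4, 8.7, 7.4]
finger_gap: 0.0215
t 21.78 theta 289.7 deg (mod360) r 51.2 z 0.1389 Ft -7.43 Fr -4.56 Fz 7.38 gap 21.5
t 21.83 theta 289.7 deg (mod360) r 51.2 z 0.1389 Ft -7.85 Fr -6.18 Fz 6.57 gap 21.6
```

View pics/t8c.png

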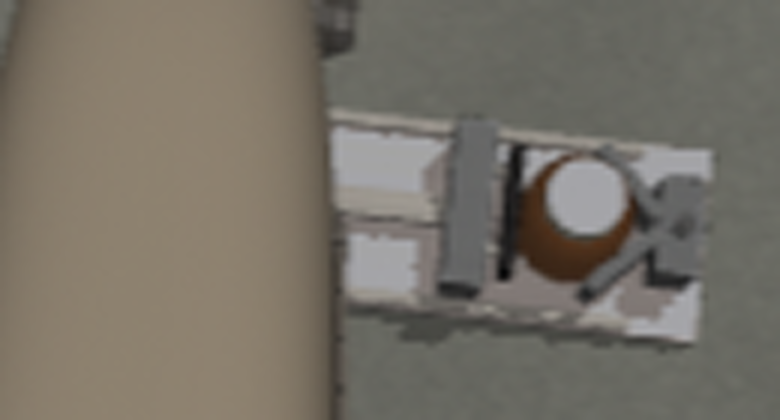

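```bash
python3 - <<'E'
import cv2,numpy as np
th={'t5c':472.8,'t6c':592.5,'t7c':620.9,'t8c':649.7}
ims={k:cv2.imread('pics/%s.png'%k).astype(float) for k in th}
for k,im in ims.items():
    # cap: white pixels above brown; template match of cap from t8
    T=cv2.imread('pics/t8c.png')[150:245,540:615]
    r=cv2.matchTemplate(im.astype(np.uint8)[100:290,400:720],T,cv2.TM_CCOEFF_NORMED);y,x=np.unravel_index(r.argmax(),r.shape)
    a=r[y,x-1:x+2]; sx=x+(a[0]-a[2])/(2*(a[0]-2*a[1]+a[2]))
    J=cv2.imread('pics/t8c.png')[110:300,436:496]
    r2=cv2.matchTemplate(im.astype(np.uint8)[100:310,380:520],J,cv2.TM_CCOEFF_NORMED);y2,x2=np.unravel_index(r2.argmax(),r2.shape);a=r2[y2,x2-1:x2+2] if 0<x2<r2.shape[1]-1 else None
    s2=x2+((a[0]-a[2])/(2*(a[0]-2*a[1]+a[2])) if a is not None else 0)
    # pad dark column center
    g=im[190:250,490-40:530].mean(2).mean(0) 
    print(k,th[k],'cap',round(sx+400,2),round(r.max(),3),'jaw',round(s2+380,2),round(r2.max(),3))
E
```

```text
t5c 472.8 cap 502.68 0.982 jaw 396.78 0.904
t6c 592.5 cap 530.25 0.983 jaw 423.62 0.929
t7c 620.9 cap 537.16 0.992 jaw 430.08 0.948
t8c 649.7 cap 539.99 1.0 jaw 435.98 1.0
```

Image displacement (about 17° of squeeze) and the felt rise (about 2.2 N) both put the squeeze near 17 N. A small further step of ~5° centres it in the good band.

```bash

python3 -m creep '{"hand":[10,10,10,10,10],"delta_pos":[[0.0004,-0.0010,0],[0.0004,-0.0010,0],[0.0004,-0.0010,0],[0.0005,-0.0010,0],[0.0005,-0.0010,0]],"turn":[0,0,0,0,0]}' 70
python3 -c "from h import *; ck()"
```

```text
clock: 22.3
tcp_pos: [0.5941, 0.0384, 0.1389]
orientation: [0.001, 0.077, 0.997, 0.003]
wrist_force: [0.7, 9.8, 6.0]
finger_gap: 0.0215
t 22.30 theta 294.2 deg (mod360) r 51.1 z 0.1389 Ft -8.54 Fr -4.80 Fz 6.04 gap 21.5
```

Felt rise +2.7 N, about 21 N on the bottle. Unloading the arm's push slightly, then letting go.

```bash

python3 -m creep '{"hand":[10,10,10,10,10],"delta_pos":[[-0.0004,0.0009,0],[-0.0004,0.0009,0],[-0.0004,0.0008,0],[0,0,0],[0,0,0]],"turn":[0,0,0,0,0]}' 70
python3 -c "from h import *; ck()"
```

```text
clock: 22.72
tcp_pos: [0.5942, 0.0385, 0.1388]
orientation: [-0.0, 0.078, 0.997, 0.001]
wrist_force: [-2.5, 4.4, 7.7]
finger_gap: 0.0211
t 22.72 theta 294.1 deg (mod360) r 51.1 z 0.1388 Ft -2.30 Fr -4.53 Fz 7.74 gap 21.1
```

```bash

python3 -m creep '{"hand":[55,55,55,55,55],"delta_pos":[[0,0,0],[0,0,0],[0,0,0],[0,0,0],[0,0,-0.005]],"turn":[0,0,0,0,0]}' 70
python3 -c "from h import *; ck()"
python3 -m creep '{"hand":[55,55,55,55,55],"delta_pos":[[0,0,-0.02],[0,0,-0.03],[0,0,-0.035],[0,0,-0.035],[0,0,-0.02]],"turn":[0,0,0,0,0]}' 70
python3 -m creep '{"hand":[55,55,55,55,55],"delta_pos":[[0,0.02,0],[0,0.04,0],[0,0.04,0],[0,0.04,0],[0,0.04,0]],"turn":[0,0,0,0,0]}' 70
python3 -m creep '{"hand":[55,55,55,55,55],"delta_pos":[[0,0.04,0],[0,0.02,0],[0,0,0],[0,0,0],[0,0,0]],"turn":[0,0,0,0,0]}' 70
python3 - <<'E'
from h import *
ck()
zs={'cap':.115,'bottle':.016,'grip_center':.14,'rack_mid':.05,'beaker_in':.005,'slim_mid':.05}
for n in ['top','scene']:
  c=cam(n,n+'9.png')
  for k,z in zs.items():
    for d in env.pinpoint(n,k)[:1]:
      p=atz(c,d['location'],z);q=p-CT; print(n,k,round(d['score'],2),np.round(p,4),'clamp',np.round([q@AX,q@AY],4))
  if n=='scene': cv2.imwrite('pics/s9c.png',cv2.resize(c['pixels'][100:280,200:380,::-1],None,fx=3,fy=3))
  else: cv2.imwrite('pics/t9c.png',cv2.resize(c['pixels'][200:270,230:360,::-1],None,fx=6,fy=6,interpolation=cv2.INTER_CUBIC))
E
```

```text
clock: 23.13
tcp_pos: [0.5941, 0.0369, 0.1405]
orientation: [-0.001, 0.078, 0.997, -0.0]
wrist_force: [-0.6, -0.4, -0.8]
finger_gap: 0.0549
t 23.13 theta 295.6 deg (mod360) r 52.0 z 0.1405 Ft 0.68 Fr -0.22 Fz -0.80 gap 54.9
clock: 23.55
tcp_pos: [0.5956, 0.0368, 0.257]
orientation: [0.002, 0.078, 0.997, 0.0]
wrist_force: [-1.1, -0.1, 0.4]
finger_gap: 0.0552
clock: 23.97
tcp_pos: [0.6174, 0.1803, 0.2539]
orientation: [0.0, 0.079, 0.997, 0.0]
wrist_force: [0.7, -0.5, 0.4]
finger_gap: 0.055
clock: 24.38
tcp_pos: [0.6246, 0.226, 0.2534]
orientation: [-0.0, 0.078, 0.997, -0.0]
wrist_force: [-0.2, 0.6, 0.2]
finger_gap: 0.0551
t 24.38 theta 195.7 deg (mod360) r 175.6 z 0.2534 Ft -0.42 Fr 0.49 Fz 0.20 gap 55.1
top cap 0.69 [ 0.5075 -0.1261  0.115 ] clamp [-0.0958  0.0105]
top bottle 0.64 [ 0.5291 -0.1391  0.016 ] clamp [-0.1053 -0.0129]
top grip_center 0.47 [0.5797 0.0391 0.14  ] clamp [ 0.0786 -0.035 ]
top rack_mid 0.76 [0.726  0.1132 0.05  ] clamp [ 0.1746 -0.168 ]
top beaker_in 0.73 [ 0.7161 -0.1779  0.005 ] clamp [-0.1144 -0.2036]
top slim_mid 0.63 [ 0.5158 -0.3791  0.05  ] clamp [-0.3444 -0.0372]
scene cap 0.71 [ 0.5084 -0.1259  0.115 ] clamp [-0.0955  0.0096]
scene bottle 0.8 [ 0.5108 -0.132   0.016 ] clamp [-0.1011  0.0063]
scene grip_center 0.49 [0.5913 0.0426 0.14  ] clamp [ 0.0839 -0.046 ]
scene rack_mid 0.56 [0.7319 0.1141 0.05  ] clamp [ 0.1765 -0.1738]
scene beaker_in 0.69 [ 0.7214 -0.1701  0.005 ] clamp [-0.1059 -0.2077]
```

View pics/s9c.png

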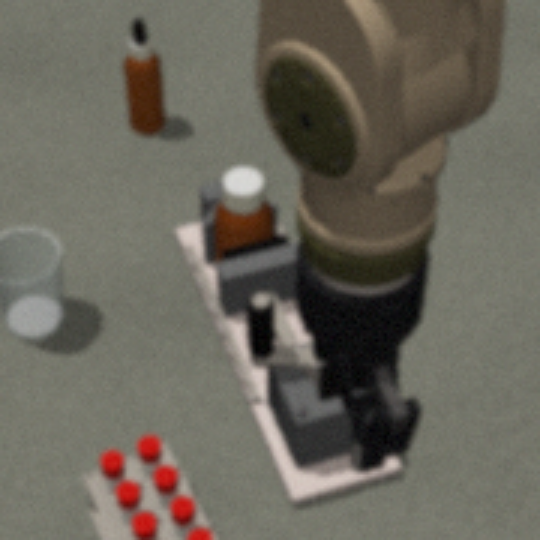

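View pics/t9c.png

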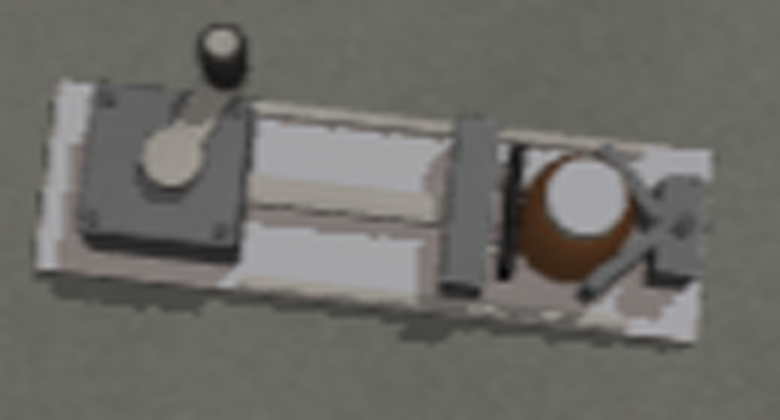

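Scene and top views show the bottle upright between pad and vee, cap at top crop (587, 196). The crank stands where I left it. The network puts the cap 10 mm off the centre line, so I'll check that with depth.

```bash
python3 - <<'E'
from h import *
c=cam('top')
f=lambda x,y,z:atz(c,[200+(y+.5)/6-.5,230+(x+.5)/6-.5],z)
q=lambda p:np.round([(p-CT)@AX,(p-CT)@AY],4)
print('captop',q(f(587,196,.128)))
g=f(222,40,.172); print('grip',q(g), 'theta',np.degrees(np.arctan2((g-[.5483,.066,0])@AY,-((g-[.5483,.066,0])@AX)))%360)
for n in ('top','scene'):
    c=cam(n)
    K=np.array([[c['fx'],0,c['cx']],[0,c['fy'],c['cy']],[0,0,1.]])
    rr,cc=np.mgrid[0:420,0:560]
    u=cv2.undistortPoints(np.stack([cc.ravel(),rr.ravel()],1)[:,None].astype(float),K,np.array(c['D'],float))[:,0]
    W=np.array(c['origin'])+rot(c['orientation']).apply(np.c_[u,np.ones(len(u))]*c['depth'].ravel()[:,None])
    px=c['pixels'].reshape(-1,3).astype(int)
    Q=np.c_[(W-CT)@AX,(W-CT)@AY,W[:,2]]
    near=(np.abs(Q[:,0]+.095)<.045)&(np.abs(Q[:,1])<.045)
    t=Q[near&(Q[:,2]>.119)&(Q[:,2]<.14)]
    print(n,'cap top',len(t),t.mean(0),(t.min(0)+t.max(0))/2)
    b=Q[near&(Q[:,2]>.03)&(Q[:,2]<.095)&(px[:,0]>px[:,2]*1.8)]
    print(n,'brown',len(b),b.mean(0),b.min(0),b.max(0))
    m=near&(Q[:,2]>.119)&(Q[:,2]<.14); print(' cap px mean',rr.ravel()[m].mean(),cc.ravel()[m].mean(),q(atz(c,[rr.ravel()[m].mean(),cc.ravel()[m].mean()],.128)))
    st_=Q[near&(Q[:,2]>.07)&(np.abs(px[:,0]-px[:,2])<25)&(Q[:,2]<.095)]
E
```

```text
captop [-0.0984  0.0001]
grip [ 0.0805 -0.0471] theta 292.7569481538123
top cap top 139 [-0.09675787  0.00123011  0.12783167] [-0.09719847  0.00035863  0.12756111]
top brown 119 [-0.09361202  0.01604028  0.08097361] [-0.12684362 -0.01979717  0.03390972] [-0.07129874  0.02861882  0.09452879]
 cap px mean 232.58273381294964 326.80575539568343 [-0.0967  0.0013]
scene cap top 132 [-0.09264287 -0.00129838  0.12626847] [-9.48745577e-02 -6.57072119e-05  1.25308107e-01]
scene brown 224 [-0.08056917 -0.00831651  0.08074261] [-0.11284544 -0.03170072  0.0381157 ] [-0.06249087  0.02495634  0.0948742 ]
 cap px mean 161.27272727272728 280.75 [-0.0909 -0.0019]
```

Depth puts the cap on the centre line (y ≈ 0, x ≈ -0.097) with its top at 0.128 m, so the bottle is upright and seated. Corrected for the bias seen earlier in the winding, that means about 2.3 mm of squeeze, or 21 N, which matches the felt force. Handing in.

```bash
python3 -c "
from h import *
st(); print(env.hand_in())"
```

```text
t 25.23 tcp [0.6246 0.2267 0.2535] x [-0.988  0.156 -0.   ] y [0.156 0.988 0.   ] F [ 1.   0.3 -0.2] gap 54.9 q [0.23 0.5  0.35 1.42 0.   0.38]
the job is handed in; nothing more can be done
None
```

The squat amber bottle is clamped in the vee and I handed the job in at 25.2 s; no verdict comes back, so success rests on my own checks.

I stood the bottle on the bed with a soft touchdown of about 8.5 N and let go. I then took the crank grip once and wound it, without letting go, to about 11.4 rad. I stopped when the force along the circle rose from about 5.8 N to 8.5 N, then released the grip and withdrew.

- **Bottle pose:** the last pictures show it upright, cap top at 0.128 m, at clamp x ≈ -0.097 and y ≈ 0.
- **Squeeze:** the felt rise gives about 21 N. The picture displacement agrees, at about 17 N before the last 4° step, so about 21 N at the end.
- **Robot:** clear of everything, with wrist force near zero.
- **Bystanders:** the rack and beaker came out within about 15 mm of where they started, which is the detector's own scatter. Only the top camera found the slim bottle at the end, about 5 mm off.

**Checks that disagreed:**
- The keypoint network put the cap 10 mm off the centre line; depth and my own pixel measurement put it within about 2 mm.
- The squeeze worked out from uncorrected picture positions would be 33 N or more. I trusted the felt force and the relative displacement instead.

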